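Count to the third bay and park the charger

ROBOT

A 7-joint arm with a two-finger parallel gripper is mounted at the origin on a cart in front of the work surface, level with it; the furniture and walls round the work are solid. World frame = base frame: x ahead of the robot, y to its left, z up, the work surface at z = 0. Lengths are in m, angles in degrees, forces in N, time in s.
With the tool pointing down it reaches from about 0.425 to 0.875 m from the base axis. Payload 4.7 kg.
Tool frame: the origin (TCP) lies at the very end of the fingers, on their centre line; the grasp point (between the pads) lies env.hold_point_z behind it (env.hold_point_z is the distance from the TCP to the grasp point, in m); z points along the fingers, y is the line along which they close (so a half turn about z gives the same grasp; the last joint's range is limited). The gripper opens to 87 mm and grips with 3 to 60 N. Pads are 19 mm wide; open, the fingers measure 117 mm over their backs; the gripper's body (75 mm by 190 mm) begins 51 mm behind the grasp point.
Start: joints at [77.126, 18.392, -4.016, 83.108, 1.295, 78.541, -3.26], TCP at [0.154, -0.632, 0.223] pointing down, gripper open.
Joint ranges: [-163.93, 163.93], [-17.29, 119.83], [-79.2, 71.16], [3.27, 140.29], [-89.18, 269.18], [5.43, 117.66], [-154.24, 154.24]. Speed limits (degrees/s): [147.25, 147.25, 180, 180, 180, 180, 180].

INTERFACE

Orientations are given as [roll, pitch, yaw] about the fixed x, y, z axes, in that order (R = Rz(yaw) Ry(pitch) Rx(roll)).
In Python, from cell import env gives the robot as it stands.
- The arm moves only by the shell command python3 -m jog 'ROWS' [FORCE]. ROWS is JSON, a list of rows, each an object with "dp": the shift along the tool's x, y, z in cm, a list of three; "twist": the turn about the tool's z in degrees; "fingers": the opening, from 0 (shut) to 1 (fully open). A call has 1 to 8 rows; each row is the pose to reach, as a shift and turn from the pose commanded when the call began, along the tool's axes at that moment; what a row does not reach only later rows make up. A row lasts 1/8 s, in which the tool goes at most 62.5 mm and 10.7 degrees, less where a joint would pass 70% of its speed; a pose out of reach is approached as far as the arm can. A call with a gripper value outside its range is refused whole. The fingers move at their own pace and stop on an object; FORCE is the grip in N (left out, the last holds). Time passes only in rows, so rows that repeat a pose let the fingers close. It gives the time, the measured TCP pose, the force, the opening and the grip force at its end, in the units of the state.
- env.get_obs(): the state, without advancing time (a new reading comes with each control period).
- env.read_camera(name): name is "side" or "top" or "wrist"; returns a dict with "pixels" (420x560x3 uint8, blue, green, red), "depth" (420x560 float32, m along the optical axis (not along the pixel's ray), 0 where there is no reading), "fx", "fy", "cx", "cy" (pixels), "k1" (the pictures are not rectified: a ray, as slopes to the right and down, at radius r is drawn at 1 + k1 r^2 times it, then the intrinsics apply), "rvec" (rotation vector, rad) and "tvec" (3), from world to camera coordinates, as OpenCV has them. Camera axes: x right, y down, z forward; pixel columns grow to the right and rows downward; lengths in m; the calibration is good to about 2 mm. A picture is of the moment at which its call begins.
- env.sign_off(): hands the job in; it is judged then, once.
The state is a dict: "time_s": time; "qpos": joint angles; "joint_velocities": joint speeds; "effort": joint torques, N m; "tool_pos": TCP position; "tool_rot": TCP orientation; "force": force on the tool from outside, world axes, zero at the start; "wrist_torque": the same for the moment, N m; "grip_width": finger opening in m; "grasp_force": force on a finger pad.
Only numpy, scipy, OpenCV 4.12 (cv2) and the standard library are available. Lean on these libraries where they do the work, as an engineer would, in place of code of your own. Each camera call takes 0.05 s, during which the arm holds its last target. There are 200 camera calls.

TASK

Starting at the end of the plug rack where the tall post stands, run a fingertip along the top of the rail, pressing down the sprung stud over the first, the second and the third gap in turn, and stop there without pressing the fourth (a gap counts even if it is occupied). Then push the loose charger block that lies in front of the rack along the bench into that third gap, pins first, until it is fully home against the rail. Only push it, never pick it up or tip it, leave the charger already parked, the solder reel and the mains adaptor where they are, and finish clear of everything.

Things in the scene. Friction and masses are not known exactly. Their poses are not given: they have to be found in the camera images.
- rack: Fixed plug rack: aluminium rail; 5 grey dividers make 4 bays (gaps). Origin on the bench, middle of the rail's front (stop) face; x into the bays, away from the robot, y along the rail, left. Rail: 262 long, x 0 to 34, top 45 high, pin slot in front. Dividers 9 thick, 30 high, 62 apart, from the stop to x = -64.5, tapered from -40 on to 4 thick noses; bays 53 wide, floor = bench (all mm).
- end_post: Tall round steel post (18 mm shaft, 82 mm high), fixed to the bench in line with the rail, 150 mm from the rack's middle, at one end or the other: counting starts at this end. Origin under its centre, on the bench.
- end_stub: Low round steel stub (28 mm foot, 20 mm high) at the rack's other end. Origin under its centre.
- charger: Loose white charger in front of the rack: block 62 x 46 x 28 mm (x, y, z), about 0.07 kg, plus pins that stick 20 mm out of its front and pass freely into the rail's slot. Origin on its underside, 40 mm from its rear face, 22 mm from its front; x points from rear to front (pins). Starts with pins toward the rack, turned up to 0.3 rad, front face 30 to 55 mm clear of the divider noses.
- charger_front (a point): Centre of the charger block's front face, 14 mm up; axes as the charger's.
- parked: An identical white charger already standing in the leftmost bay; leave it. Origin and axes as the charger's.
- spool: Reel of solder, 40 mm high, standing in front of the rack's left end, 205 mm or more left of its middle; leave it. Origin on its underside.
- adaptor: Cream mains adaptor 47 x 80 x 41 mm in front of the rack's right end; leave it. Origin on its underside.
- stud_a (a joint): Sprung: 0 = up, grows as the dark steel stud is pressed down, 0.004 m = flush with the rail top; about 0.4 N to start and 3 N flush. Pressed = over 0.0015. Stud first from the robot's left (over bay a); dome 28 mm across, shallow slopes all round, stands 4 mm proud of the rail.
- top_a (a point): Top point of stud a; it lies over the middle of the rail, 17 mm behind the stop face, 49 mm above the bench when up.
- bay_a (a point): Bay a, first from the robot's left: point on the bench at the middle of its stop face; axes as the rack's.
- stud_b (a joint): Sprung: 0 = up, grows as the dark steel stud is pressed down, 0.004 m = flush with the rail top; about 0.4 N to start and 3 N flush. Pressed = over 0.0015. Stud second from the robot's left (over bay b); dome 28 mm across, shallow slopes all round, stands 4 mm proud of the rail.
- top_b (a point): Top point of stud b; it lies over the middle of the rail, 17 mm behind the stop face, 49 mm above the bench when up.
- bay_b (a point): Bay b, second from the robot's left: point on the bench at the middle of its stop face; axes as the rack's.
- stud_c (a joint): Sprung: 0 = up, grows as the dark steel stud is pressed down, 0.004 m = flush with the rail top; about 0.4 N to start and 3 N flush. Pressed = over 0.0015. Stud third from the robot's left (over bay c); dome 28 mm across, shallow slopes all round, stands 4 mm proud of the rail.
- top_c (a point): Top point of stud c; it lies over the middle of the rail, 17 mm behind the stop face, 49 mm above the bench when up.
- bay_c (a point): Bay c, third from the robot's left: point on the bench at the middle of its stop face; axes as the rack's.
- stud_d (a joint): Sprung: 0 = up, grows as the dark steel stud is pressed down, 0.004 m = flush with the rail top; about 0.4 N to start and 3 N flush. Pressed = over 0.0015. Stud fourth from the robot's left (over bay d); dome 28 mm across, shallow slopes all round, stands 4 mm proud of the rail.
- top_d (a point): Top point of stud d; it lies over the middle of the rail, 17 mm behind the stop face, 49 mm above the bench when up.
- bay_d (a point): Bay d, fourth from the robot's left: point on the bench at the middle of its stop face; axes as the rack's.

How it is judged:
By the outcome, as a careful person would: the job done as asked, in the order asked, and still so for the second after the job is handed in, with the robot touching nothing.
It also fails if it takes over 72 s, if anything falls off the work surface, if the arm or the gripper's body presses on something with over 40 N, if the wrist force passes 120 N, or if a joint passes its speed limit or range.

## Working session

There is one attempt and no reset: what is moved stays moved. The work goes in short steps, Python scripts to look and compute and a shell command to move; the robot and the scene stay as the last step left them, time stands still between calls to the robot, and variables do not carry over. Pictures are saved under pics/ and viewed, at most 10 in all, crops included, and the job is handed in when it is done.

```bash
mkdir -p pics; ls
python3 - <<'E'
from cell import env
import cv2
o=env.get_obs();print({k:o[k] for k in('time_s','tool_pos','tool_rot','force','grip_width')},env.hold_point_z)
for n in('top','side'):
    c=env.read_camera(n);cv2.imwrite(f'pics/{n}0.png',c['pixels']);print(n,{k:c[k] for k in c if k not in('pixels','depth')})
E
```

```text
pics
{'time_s': 0.0, 'tool_pos': array([ 0.15355105, -0.63103766,  0.2214723 ]), 'tool_rot': array([-1.79891507e+02,  8.19432916e-03,  1.36862283e+01]), 'force': array([ 0.30200902, -0.24206935,  0.53136082]), 'grip_width': 0.0873730478511278} 0.0187
top {'fx': 506.1105694470901, 'fy': 506.1105694470901, 'cx': 276.581549768954, 'cy': 208.2693516477014, 'k1': 0.015016651874659167, 'rvec': array([ 2.18963984, -2.14761246,  0.06137722]), 'tvec': array([0.01548004, 0.55351723, 1.03045299])}
side {'fx': 517.4775282639218, 'fy': 517.4775282639218, 'cx': 269.7564751825288, 'cy': 213.2800537789487, 'k1': 0.025856824916031137, 'rvec': array([ 2.20939085, -0.21760981,  0.10116415]), 'tvec': array([-0.57004313,  0.11705605,  1.10132493])}
```

View pics/top0.png

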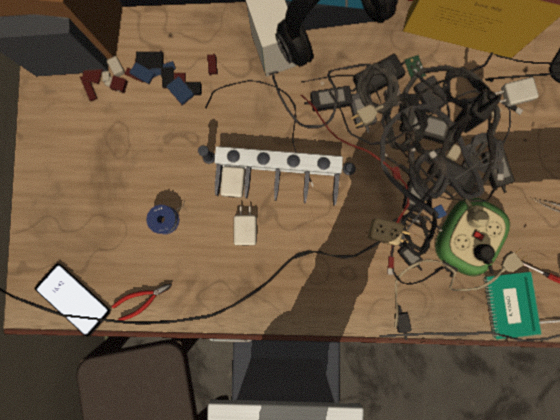

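View pics/side0.png

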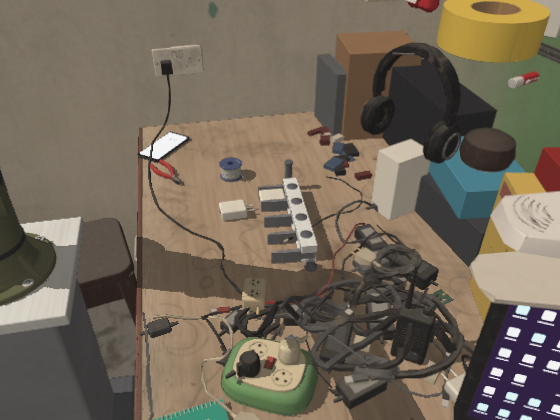

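The post is the tall one at the robot's left: side view (288,168), top view (205,154). The stub is at top (349,168). So the count is a, b, c and the target is bay c. In the top view the charger is at (245,228), the adaptor at (386,230) and the spool at (163,219).

```bash
cat > h.py <<'E'
import numpy as np, cv2
from cell import env
def cast(c,uv,z):
    uv=np.array(uv,float).reshape(-1,1,2)
    K=np.array([[c['fx'],0,c['cx']],[0,c['fy'],c['cy']],[0,0,1]])
    n=cv2.undistortPoints(uv,K,np.array([c['k1'],0,0,0.]))[:,0]
    R=cv2.Rodrigues(c['rvec'])[0];o=-R.T@c['tvec']
    d=np.c_[n,np.ones(len(n))]@R
    return o+d*((np.asarray(z)-o[2])/d[:,2])[:,None]
def cloud(c):
    h,w=c['depth'].shape;u,v=np.meshgrid(np.arange(w),np.arange(h))
    K=np.array([[c['fx'],0,c['cx']],[0,c['fy'],c['cy']],[0,0,1]])
    n=cv2.undistortPoints(np.c_[u.ravel(),v.ravel()].astype(float).reshape(-1,1,2),K,np.array([c['k1'],0,0,0.]))[:,0]
    R=cv2.Rodrigues(c['rvec'])[0]
    return ((np.c_[n,np.ones(len(n))]*c['depth'].reshape(-1,1)-c['tvec'])@R).reshape(h,w,3)
def blobs(mask,amin):
    n,l,s,ce=cv2.connectedComponentsWithStats(mask.astype(np.uint8),connectivity=4)
    return [(l==i,s[i],ce[i]) for i in range(1,n) if s[i][4]>=amin]
E
python3 - <<'E'
from h import *
c=env.read_camera('top');P=cloud(c);g=c['pixels'].max(2).astype(int);sat=g-c['pixels'].min(2)
m=np.zeros(g.shape,bool);m[130:260,140:420]=1
w=m&(g>120)&(sat<60)
for b,s,ce in blobs(w,60):
    z=np.median(P[b][:,2]);cn=max(cv2.findContours(b.astype(np.uint8),0,2)[0],key=len)
    r=cv2.minAreaRect(cn);bx=cast(c,cv2.boxPoints(r),np.full(4,z))
    print('white',s,ce.round(1),'z',z.round(4),'box',bx[:,:2].round(4).tolist())
d=m&(g<90)
print(*[(s.tolist(),ce.round(1).tolist(),np.round(np.median(P[b],0),4).tolist(),round(float(P[b][:,2].max()),3)) for b,s,ce in blobs(d,25)],sep='\n')
k=m&(P[...,2]>.012)
print('tall');print(*[(s.tolist(),ce.round(1).tolist(),np.round(np.median(P[b],0),4).tolist()) for b,s,ce in blobs(k,25)],sep='\n')
cv2.imwrite('pics/crop.png',cv2.resize(c['pixels'][130:270,140:420],None,fx=2.85,fy=2.85,interpolation=cv2.INTER_CUBIC))
E
```

```text
white [164 132  26  14 139] [174.7 136.1] z -0.0001 box [[0.7124, 0.277], [0.7255, 0.2237], [0.7005, 0.2172], [0.6873, 0.2704]]
white [ 214  146  130   53 2732] [267.9 166.4] z 0.043 box [[0.5748, 0.1618], [0.6787, 0.1567], [0.6615, -0.1093], [0.5586, -0.1022]]
white [262 195  15  29 137] [268.2 210.1] z -0.0001 box [[0.5827, 0.0584], [0.5833, 0.0286], [0.5236, 0.0274], [0.523, 0.0571]]
white [233 215  24  31 684] [244.  230.4] z 0.0275 box [[0.4751, 0.1144], [0.5371, 0.1161], [0.5379, 0.0684], [0.476, 0.0669]]
([198, 130, 19, 33, 333], [208.4, 148.0], [0.6683, 0.1706, 0.0065], 0.086)
([220, 130, 128, 26, 1706], [281.4, 143.7], [0.6941, 0.018, 0.0], 1.072)
([289, 130, 131, 130, 8512], [374.7, 193.8], [0.5884, -0.1767, 0.0011], 1.072)
([228, 150, 11, 11, 101], [233.0, 155.3], [0.6589, 0.1173, 0.0475], 0.053)
([258, 153, 11, 11, 102], [263.0, 157.7], [0.6541, 0.0555, 0.0473], 1.072)
([288, 155, 12, 11, 105], [293.1, 160.1], [0.6502, -0.006, 0.0475], 0.052)
([318, 158, 12, 11, 104], [323.2, 162.7], [0.646, -0.0673, 0.047], 1.072)
([216, 165, 7, 31, 76], [219.3, 180.5], [0.6101, 0.1476, 
[... 391 characters left out ...]
27, 11, 13, 81], [393.3, 232.6], [0.5059, -0.2112, 0.0397], 0.045)
([397, 234, 23, 26, 298], [408.0, 247.3], [0.4767, -0.2433, 0.0209], 1.072)
([391, 245, 3, 12, 26], [392.0, 250.5], [0.4705, -0.2151, 0.0108], 0.016)
tall
([214, 130, 129, 76, 3680], [269.5, 168.3], [0.6395, 0.0532, 0.0431])
([306, 130, 114, 130, 3180], [397.5, 201.3], [0.5544, -0.2351, 0.0278])
([339, 139, 28, 13, 59], [352.8, 145.2], [0.6897, -0.1319, 0.0156])
([198, 145, 14, 16, 147], [204.5, 152.7], [0.6579, 0.1718, 0.0799])
([345, 164, 9, 9, 61], [349.1, 167.8], [0.6409, -0.1237, 0.0194])
([146, 205, 31, 29, 662], [160.8, 219.1], [0.525, 0.2634, 0.0399])
([234, 207, 22, 39, 682], [244.4, 229.2], [0.5082, 0.0919, 0.0275])
```

View pics/crop.png

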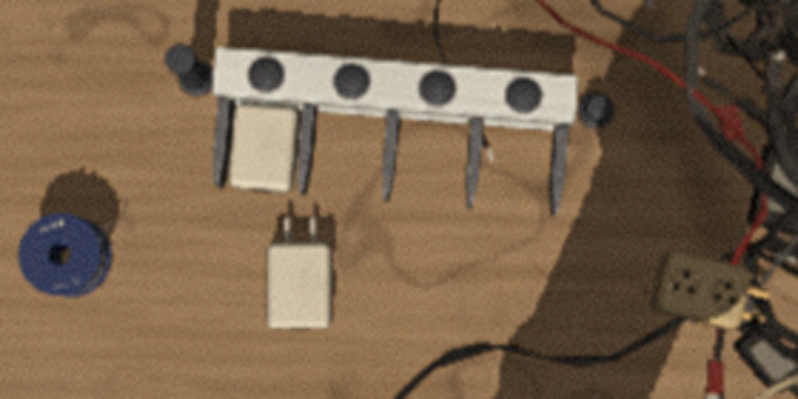

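The enlarged crop confirms the layout: parked charger in bay a, loose charger pins up at (300,285), studs at (265,74), (351,80), (437,87) and (523,95). The spacing works out at 61.5 mm against 62 nominal, with rack yaw about -4°.

```bash
cat >> h.py <<'E'
RO=np.array([.6354,.0261]);RY=-4.0
def rot(a): a=np.radians(a);return np.array([[np.cos(a),-np.sin(a)],[np.sin(a),np.cos(a)]])
def w(xr,yr): return RO+rot(RY)@[xr,yr]
def r(p): return rot(RY).T@(np.array(p[:2])-RO)
def go(xr,yr,z,yaw):
    "tool-frame cm shift and twist to rack-frame target; yaw = tool yaw relative to rack"
    o=env.get_obs();p=o['tool_pos'];a=o['tool_rot'][2]
    d=rot(a).T@(w(xr,yr)-p[:2]);t=-((yaw+RY-a+180)%360-180)
    print('t',round(float(o['time_s']),2),'rack',r(p).round(4),'z',round(float(p[2]),4),'yaw',round(float(a-RY),2),'F',o['force'].round(1),'w',round(float(o['grip_width']),4),'j7',np.round(o['qpos'],0))
    print('dp',np.round([d[0]*100,-d[1]*100,(p[2]-z)*100],2),'twist',round(float(t),2))
E
python3 -c "
from h import *
go(.017,.119,.2215,90)"
python3 -m jog '[{"dp":[67.6,-63.2,0],"twist":-72,"fingers":0},{"dp":[67.6,-63.2,0],"twist":-72,"fingers":0},{"dp":[67.6,-63.2,0],"twist":-72,"fingers":0},{"dp":[67.6,-63.2,0],"twist":-72,"fingers":0},{"dp":[67.6,-63.2,0],"twist":-72,"fingers":0},{"dp":[67.6,-63.2,0],"twist":-72,"fingers":0},{"dp":[67.6,-63.2,0],"twist":-72,"fingers":0},{"dp":[67.6,-63.2,0],"twist":-72,"fingers":0}]'
python3 -c "
from h import *
go(.017,.119,.12,90)"
```

```text
t 0.15 rack [-0.4348 -0.6893] z 0.2217 yaw 17.69 F [-0.2  0.6  0.4] w 0.0868 j7 [77. 18. -4. 83.  1. 79. -3.]
dp [ 6.760e+01 -6.328e+01  2.000e-02] twist -72.31
time_s: 1.15
tool_pos: [0.4285, -0.2116, 0.2226]
tool_rot: [180.0, 0.0, 85.7]
force: [0.1, -1.1, 0.4]
grip_width: 0.0152
grasp_force: 0.0
t 1.15 rack [-0.1898 -0.2516] z 0.2226 yaw 89.73 F [ 0.1 -1.1  0.4] w 0.0152 j7 [ 55.  -2. -31. 106.  -1.  76.  20.]
dp [37.16 20.51 10.26] twist -0.27
```

```bash
python3 -m jog '[{"dp":[37.2,20.5,2],"twist":0,"fingers":0},{"dp":[37.2,20.5,2],"twist":0,"fingers":0},{"dp":[37.2,20.5,2],"twist":0,"fingers":0},{"dp":[37.2,20.5,2],"twist":0,"fingers":0},{"dp":[37.2,20.5,2],"twist":0,"fingers":0},{"dp":[37.2,20.5,2],"twist":0,"fingers":0},{"dp":[37.2,20.5,2],"twist":0,"fingers":0},{"dp":[37.2,20.5,2],"twist":0,"fingers":0}]'
python3 -c "
from h import *
go(.017,.119,.056,90)"
```

```text
time_s: 2.15
tool_pos: [0.6597, 0.1479, 0.2008]
tool_rot: [-179.8, -0.2, 86.1]
force: [-0.3, -0.3, 0.1]
grip_width: 0.0004
grasp_force: 0.0
t 2.15 rack [0.0158 0.1232] z 0.2008 yaw 90.09 F [-0.3 -0.3  0.1] w 0.0004 j7 [ 17.  29. -45.  79.  20.  80. -32.]
dp [-0.42  0.12 14.48] twist 0.09
```

```bash
python3 -m jog '[{"dp":[-0.3,0.1,5],"twist":0,"fingers":0},{"dp":[-0.3,0.1,9],"twist":0,"fingers":0},{"dp":[-0.3,0.1,12],"twist":0,"fingers":0},{"dp":[-0.3,0.1,13],"twist":0,"fingers":0},{"dp":[-0.3,0.1,13],"twist":0,"fingers":0}]'
python3 - <<'E'
from h import *
go(.017,.119,.052,90)
c=env.read_camera('side');cv2.imwrite('pics/s1.png',cv2.resize(c['pixels'][130:290,200:360],None,fx=3.7,fy=3.7,interpolation=cv2.INTER_CUBIC))
go(.017,.119,.052,90)
E
```

```text
time_s: 2.78
tool_pos: [0.6609, 0.1382, 0.0726]
tool_rot: [-180.0, 0.0, 85.6]
force: [0.3, 0.8, 0.5]
grip_width: 0.0007
grasp_force: 0.0
t 2.77 rack [0.0176 0.1136] z 0.0726 yaw 89.63 F [0.3 0.8 0.5] w 0.0007 j7 [ 17.  34. -42.  87.  24.  68. -34.]
dp [ 0.54 -0.07  2.06] twist -0.37
t 2.83 rack [0.0183 0.1142] z 0.0736 yaw 89.65 F [1. 1. 0.] w 0.0002 j7 [ 17.  34. -43.  87.  24.  68. -34.]
dp [ 0.48 -0.13  2.16] twist -0.35
```

View pics/s1.png

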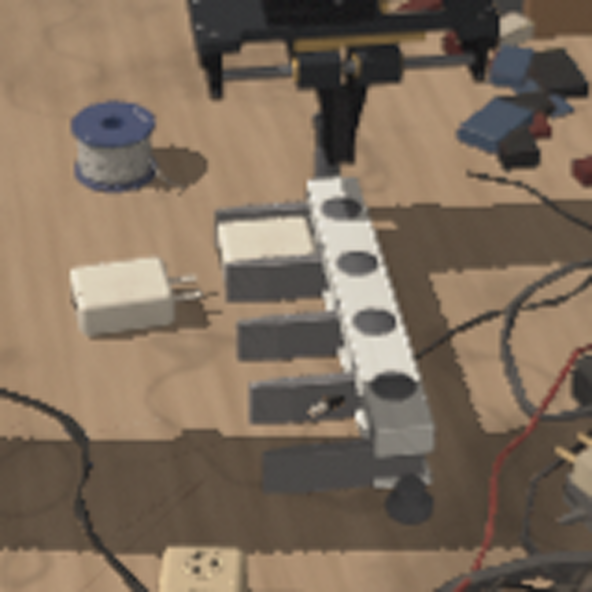

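The side crop shows the closed fingertip over the post end of the rail, with stud a (340,205) next along. I'll lower it gently.

```bash
python3 -m jog '[{"dp":[0.4,-0.1,1],"twist":-0.3,"fingers":0},{"dp":[0.4,-0.1,2],"twist":-0.3,"fingers":0},{"dp":[0.4,-0.1,2],"twist":-0.3,"fingers":0},{"dp":[0.4,-0.1,2],"twist":-0.3,"fingers":0}]'
python3 -c "
from h import *
go(.017,.119,.0457,90)"
```

```text
time_s: 3.32
tool_pos: [0.6604, 0.1431, 0.0525]
tool_rot: [180.0, 0.0, 86.0]
force: [0.3, 0.9, -0.5]
grip_width: 0.0004
grasp_force: 0.0
t 3.33 rack [0.0168 0.1185] z 0.0525 yaw 89.98 F [ 0.3  0.9 -0.5] w 0.0004 j7 [ 16.  35. -42.  88.  25.  66. -35.]
dp [0.05 0.02 0.68] twist -0.02
```

```bash
for i in 1; do python3 -m jog '[{"dp":[0,0,0.4],"twist":0,"fingers":0},{"dp":[0,0,0.55],"twist":0,"fingers":0},{"dp":[0,0,0.6],"twist":0,"fingers":0},{"dp":[0,0,0.6],"twist":0,"fingers":0}]'; python3 -m jog '[{"dp":[0,0,0.05],"twist":0,"fingers":0},{"dp":[0,0,0.1],"twist":0,"fingers":0},{"dp":[0,0,0.1],"twist":0,"fingers":0}]';python3 -m jog '[{"dp":[0,0,0.05],"twist":0,"fingers":0},{"dp":[0,0,0.1],"twist":0,"fingers":0},{"dp":[0,0,0.1],"twist":0,"fingers":0}]';  done | egrep 'time|pos|force:'
```

```text
time_s: 3.82
tool_pos: [0.6603, 0.1431, 0.0465]
force: [-1.0, -0.1, 0.7]
grasp_force: 0.0
time_s: 4.2
tool_pos: [0.6604, 0.1431, 0.0456]
force: [0.1, 0.4, 0.4]
grasp_force: 0.2
time_s: 4.58
tool_pos: [0.6604, 0.1431, 0.0455]
force: [-2.5, -1.4, 6.6]
grasp_force: 3.0
```

Contact is at z≈0.0455, which agrees with the 45 mm rail top. I'll back off about 1 mm and slide along the rail.

```bash
python3 -m jog '[{"dp":[0,0,-0.1],"twist":0,"fingers":0},{"dp":[-1,0,-0.1],"twist":0,"fingers":0},{"dp":[-2,0,-0.1],"twist":0,"fingers":0},{"dp":[-2.6,0,-0.1],"twist":0,"fingers":0},{"dp":[-2.6,0,-0.1],"twist":0,"fingers":0},{"dp":[-2.6,0,-0.1],"twist":0,"fingers":0}]'
python3 -c "
from h import *
go(.017,.031,.0457,90)"
```

```text
time_s: 5.32
tool_pos: [0.6589, 0.1156, 0.0456]
tool_rot: [180.0, 0.1, 85.9]
force: [-0.4, -1.6, 3.3]
grip_width: 0.0005
grasp_force: 1.5
t 5.33 rack [0.0171 0.091 ] z 0.0456 yaw 89.93 F [-0.4 -1.6  3.3] w 0.0005 j7 [ 18.  35. -42.  90.  25.  65. -33.]
dp [-6.   -0.01 -0.01] twist -0.07
```

```bash
python3 -m jog '[{"dp":[-1,0,0],"twist":0,"fingers":0},{"dp":[-2,0,0],"twist":0,"fingers":0},{"dp":[-3,0,0],"twist":0,"fingers":0},{"dp":[-4,0,0],"twist":0,"fingers":0},{"dp":[-5,0,0],"twist":0,"fingers":0},{"dp":[-6,0,0],"twist":0,"fingers":0},{"dp":[-6,0,0],"twist":0,"fingers":0},{"dp":[-6,0,0],"twist":0,"fingers":0}]'
python3 -c "
from h import *
go(.017,-.031,.0457,90)"
```

```text
time_s: 6.32
tool_pos: [0.6543, 0.055, 0.0455]
tool_rot: [-180.0, 0.2, 85.9]
force: [-1.1, -3.2, 5.1]
grip_width: 0.0006
grasp_force: 2.5
t 6.33 rack [0.0169 0.0301] z 0.0455 yaw 89.91 F [-1.1 -3.2  5.1] w 0.0006 j7 [ 24.  33. -42.  92.  24.  64. -28.]
dp [-6.11  0.02 -0.02] twist -0.09
```

```bash
python3 -m jog '[{"dp":[-1,0,-0.03],"twist":0,"fingers":0},{"dp":[-2,0,-0.05],"twist":0,"fingers":0},{"dp":[-3,0,-0.05],"twist":0,"fingers":0},{"dp":[-4,0,-0.05],"twist":0,"fingers":0},{"dp":[-5,0,-0.05],"twist":0,"fingers":0},{"dp":[-6,0,-0.05],"twist":0,"fingers":0},{"dp":[-6.1,0,-0.05],"twist":0,"fingers":0},{"dp":[-6.1,0,-0.05],"twist":0,"fingers":0}]'
python3 - <<'E'
from h import *
go(.017,-.031,.15,90)
c=env.read_camera('side');cv2.imwrite('pics/s2.png',cv2.resize(c['pixels'][130:290,200:360],None,fx=3.7,fy=3.7,interpolation=cv2.INTER_CUBIC))
E
```

```text
time_s: 7.32
tool_pos: [0.6501, -0.0048, 0.0461]
tool_rot: [180.0, 0.1, 85.9]
force: [0.9, -1.3, 2.4]
grip_width: 0.0005
grasp_force: 1.1
t 7.33 rack [ 0.0168 -0.0298] z 0.0461 yaw 89.94 F [ 0.9 -1.3  2.4] w 0.0005 j7 [ 29.  32. -41.  93.  23.  64. -22.]
dp [ -0.12   0.02 -10.39] twist -0.06
```

View pics/s2.png

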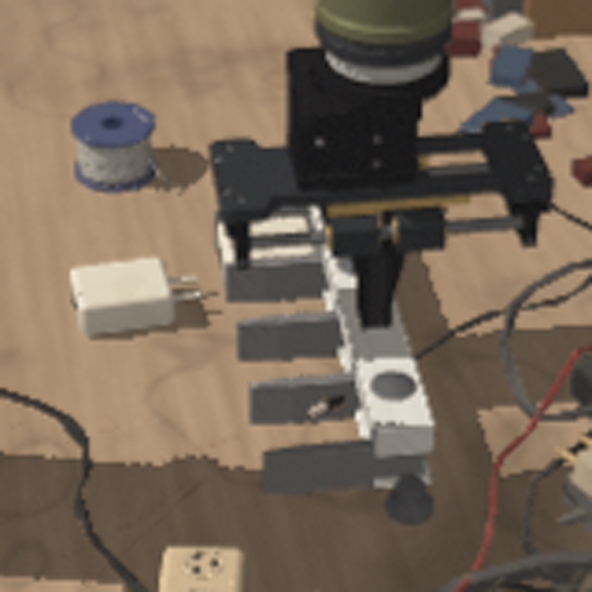

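The fingertip is on stud c with stud d still uncovered at (393,385), and a, b and c were pressed in turn. Next I lift off and go to the left side of the charger.

```bash
python3 -m jog '[{"dp":[0,0,-3],"twist":0,"fingers":0},{"dp":[0,0,-7],"twist":0,"fingers":0.35},{"dp":[4,-4,-7],"twist":-2,"fingers":0.35},{"dp":[8,-8,-7],"twist":-5.6,"fingers":0.35},{"dp":[12,-12,-7],"twist":-5.6,"fingers":0.35},{"dp":[14.5,-15,-7],"twist":-5.6,"fingers":0.35},{"dp":[14.5,-15,-7],"twist":-5.6,"fingers":0.35},{"dp":[14.5,-15,-7],"twist":-5.6,"fingers":0.35}]'
python3 - <<'E'
from h import *
go(-.133,.115,.012,95.6)
c=env.read_camera('top');P=cloud(c);g=c['pixels'].max(2)
for b,s,ce in blobs((g>120)&(P[...,2]>.02)&(P[...,2]<.035)&(P[...,0]<.57)&(abs(P[...,1]-.08)<.08),100): print(s,np.median(P[b],0).round(4),r(np.median(P[b],0)).round(4))
print(r(cast(c,[[311,184]],[0])[0]), r(cast(c,[[311,184]],[.03])[0]))
E
```

```text
time_s: 8.38
tool_pos: [0.5108, 0.1511, 0.1159]
tool_rot: [180.0, 0.0, 91.6]
force: [-0.0, -0.8, 0.5]
grip_width: 0.0304
grasp_force: 0.0
t 8.38 rack [-0.133  0.116] z 0.1159 yaw 95.59 F [-0.  -0.8  0.5] w 0.0304 j7 [ 27.  15. -52. 106.  13.  65. -28.]
dp [-1.000e-01 -1.000e-02  1.039e+01] twist -0.01
[234 215  22  30 649] [0.5068 0.0916 0.0276] [-0.1329  0.0564]
[-0.02220554 -0.07332894] [-0.0261899 -0.0723269]
```

```bash
python3 -m jog '[{"dp":[0,0,4],"twist":0},{"dp":[0,0,8],"twist":0},{"dp":[0,0,10],"twist":0},{"dp":[0,0,10.3],"twist":0},{"dp":[0,0,10.3],"twist":0},{"dp":[-1,0,10.3],"twist":0},{"dp":[-2,0,10.3],"twist":0},{"dp":[-2,0,10.3],"twist":0}]'
python3 -c "
from h import *
go(-.133,.0015,.012,90)"
```

```text
t 8.43 rack [-0.1326  0.1155] z 0.1159 yaw 95.5 F [ 0.4 -0.5  0.2] w 0.0303 j7 [ 27.  15. -52. 106.  13.  65. -28.]
dp [-11.34  -1.14  10.39] twist 5.5validation failed for argument at $[0]...
```

Fingers are required in each row.

```bash
python3 -m jog '[{"dp":[0,0,4],"twist":0,"fingers":0.35},{"dp":[0,0,8],"twist":0,"fingers":0.35},{"dp":[0,0,10],"twist":0,"fingers":0.35},{"dp":[0,0,10.3],"twist":0,"fingers":0.35},{"dp":[0,0,10.3],"twist":0,"fingers":0.35},{"dp":[-1,0,10.3],"twist":0,"fingers":0.35},{"dp":[-2,0,10.3],"twist":0,"fingers":0.35},{"dp":[-2,0,10.3],"twist":0,"fingers":0.35}]'
python3 -c "
from h import *
go(-.133,.0015,.012,90)"
```

```text
time_s: 9.43
tool_pos: [0.5116, 0.1298, 0.0134]
tool_rot: [180.0, 0.1, 91.4]
force: [-0.2, 0.3, -0.3]
grip_width: 0.0304
grasp_force: 0.0
t 9.43 rack [-0.1307  0.0948] z 0.0134 yaw 95.44 F [-0.2  0.3 -0.3] w 0.0304 j7 [ 25.  23. -48. 111.  21.  55. -32.]
dp [-9.27 -1.11  0.14] twist 5.44
```

```bash
python3 -m jog '[{"dp":[-0.8,-0.1,0.1],"twist":0,"fingers":0.35},{"dp":[-1.6,-0.15,0.1],"twist":0.7,"fingers":0.35},{"dp":[-2.4,-0.25,0.1],"twist":1.4,"fingers":0.35},{"dp":[-3.2,-0.35,0.1],"twist":2.1,"fingers":0.35},{"dp":[-4,-0.4,0.1],"twist":2.8,"fingers":0.35},{"dp":[-4.8,-0.5,0.1],"twist":3.5,"fingers":0.35},{"dp":[-5.6,-0.6,0.1],"twist":4.2,"fingers":0.35},{"dp":[-5.6,-0.6,0.1],"twist":4.2,"fingers":0.35}]'
cat >> h.py <<'E'
def chg():
    c=env.read_camera('top');P=cloud(c);g=c['pixels'].max(2)
    for b,s,ce in blobs((g>95)&(P[...,2]>.02)&(P[...,2]<.035)&(P[...,0]<.60)&(abs(P[...,1]-.04)<.1),100):
        cn=max(cv2.findContours(b.astype(np.uint8),0,2)[0],key=len)
        q=cast(c,cv2.boxPoints(cv2.minAreaRect(cn)),np.full(4,.028));q=np.array([r(k) for k in q])
        e=max(((q[1]-q[0]),(q[2]-q[1])),key=np.linalg.norm)
        print('blob',s[4],'rack med',r(np.median(P[b],0)).round(4),'box ctr',q.mean(0).round(4),'size',np.linalg.norm(q[1]-q[0]).round(3),np.linalg.norm(q[2]-q[1]).round(3),'ang',np.degrees(np.arctan(e[1]/e[0])).round(1))
    return c
E
python3 - <<'E'
from h import *
go(-.133,.0015,.012,90)
c=chg()
cv2.imwrite('pics/t2.png',cv2.resize(c['pixels'][130:270,140:420],None,fx=2.85,fy=2.85,interpolation=cv2.INTER_CUBIC))
E
```

```text
time_s: 10.42
tool_pos: [0.5065, 0.0743, 0.0119]
tool_rot: [-180.0, 0.0, 87.3]
force: [0.5, -0.4, -0.1]
grip_width: 0.0304
grasp_force: 0.0
t 10.43 rack [-0.1319  0.0391] z 0.0119 yaw 91.29 F [ 0.5 -0.4 -0.1] w 0.0304 j7 [ 30.  20. -47. 114.  19.  54. -29.]
dp [-3.76 -0.19 -0.01] twist 1.29
blob 146 rack med [-0.1241 -0.0106] box ctr [-0.1315 -0.009 ] size 0.017 0.054 ang 5.1
```

View pics/t2.png

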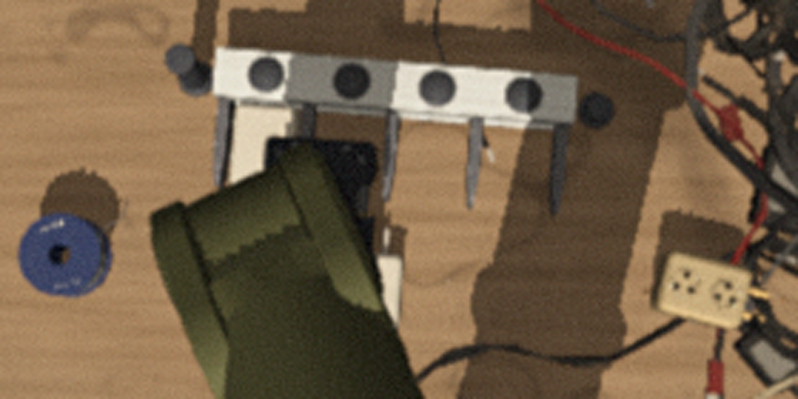

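The picture shows the charger's right edge at (390,290), moving with the tool and clear of the noses. I'll carry on slowly.

```bash
python3 -m jog '[{"dp":[-0.6,0,0],"twist":0.3,"fingers":0.35},{"dp":[-1.2,-0.1,0],"twist":0.6,"fingers":0.35},{"dp":[-1.8,-0.1,0],"twist":0.9,"fingers":0.35},{"dp":[-2.4,-0.1,0],"twist":1.3,"fingers":0.35},{"dp":[-2.9,-0.2,0],"twist":1.3,"fingers":0.35},{"dp":[-3.3,-0.2,0],"twist":1.3,"fingers":0.35},{"dp":[-3.6,-0.2,0],"twist":1.3,"fingers":0.35},{"dp":[-3.6,-0.2,0],"twist":1.3,"fingers":0.35}]'
python3 -m jog '[{"dp":[1,0,0],"twist":0,"fingers":0.35},{"dp":[3,0,0],"twist":0,"fingers":0.35},{"dp":[5,-1,-3],"twist":0,"fingers":0.35},{"dp":[5,-3,-6],"twist":0,"fingers":0.2},{"dp":[5,-5,-8],"twist":0,"fingers":0.2},{"dp":[5,-8,-8],"twist":0,"fingers":0.17},{"dp":[5,-8,-8],"twist":0,"fingers":0.17}]'
python3 - <<'E'
from h import *
go(-.2,-.031,.09,0)
go(-.2,-.031,.09,180)
c=chg()
E
```

```text
time_s: 11.48
tool_pos: [0.5029, 0.0392, 0.012]
tool_rot: [-180.0, 0.0, 86.1]
force: [-0.3, 0.1, 0.4]
grip_width: 0.0306
grasp_force: 0.0
time_s: 12.35
tool_pos: [0.425, 0.0954, 0.092]
tool_rot: [180.0, 0.2, 86.2]
force: [0.5, 0.5, -0.2]
grip_width: 0.0152
grasp_force: 0.0
t 12.35 rack [-0.2147  0.0545] z 0.092 yaw 90.18 F [ 0.5  0.5 -0.2] w 0.0152 j7 [ 38.   1. -54. 120.   1.  60. -20.]
dp [-8.55  1.44  0.2 ] twist 90.18
t 12.35 rack [-0.2147  0.0545] z 0.092 yaw 90.18 F [ 0.5  0.5 -0.2] w 0.0152 j7 [ 38.   1. -54. 120.   1.  60. -20.]
dp [-8.55  1.44  0.2 ] twist -89.82
blob 209 rack med [-0.0528  0.0903] box ctr [-0.0538  0.0899] size 0.038 0.023 ang -85.0
blob 652 rack med [-0.1379 -0.0287] box ctr [-0.1376 -0.0292] size 0.062 0.045 ang -0.0
```

The charger is now at rack y -0.029 with angle 0.0°, box 62×45 mm, so it is lined up with bay c. Next I go behind it.

```bash
python3 -m jog '[{"dp":[-2,0.6,0],"twist":10,"fingers":0.17},{"dp":[-4,1.2,0],"twist":20,"fingers":0.17},{"dp":[-6,1.2,0],"twist":30,"fingers":0.17},{"dp":[-8.4,1.2,0],"twist":40,"fingers":0.17},{"dp":[-8.4,1.2,0],"twist":50,"fingers":0.17},{"dp":[-8.4,1.2,0],"twist":60,"fingers":0.17},{"dp":[-8.4,1.2,0],"twist":70,"fingers":0.17},{"dp":[-8.4,1.2,0],"twist":80,"fingers":0.17}]'
python3 - <<'E'
from h import *
go(-.2,-.03,.012,0)
E
```

```text
time_s: 13.4
tool_pos: [0.4337, 0.0107, 0.0919]
tool_rot: [-179.9, -0.0, 5.8]
force: [0.5, 0.3, -0.2]
grip_width: 0.0149
grasp_force: 0.0
t 13.4 rack [-0.2001 -0.0294] z 0.0919 yaw 9.78 F [ 0.5  0.3 -0.2] w 0.0149 j7 [ 43.   0. -48. 120.   0.  60. -88.]
dp [0.   0.06 7.99] twist 9.78
```

```bash
python3 -m jog '[{"dp":[0,0,2],"twist":9.8,"fingers":0.17},{"dp":[0,0,4],"twist":9.8,"fingers":0.17},{"dp":[0,0,6],"twist":9.8,"fingers":0.17},{"dp":[0,0,7.5],"twist":9.8,"fingers":0.17},{"dp":[0,0,8],"twist":9.8,"fingers":0.17},{"dp":[0,0,8],"twist":9.8,"fingers":0.17}]'
python3 - <<'E'
from h import *
go(-.0715,-.03,.012,0)
chg()
E
```

```text
time_s: 14.15
tool_pos: [0.4331, 0.0106, 0.012]
tool_rot: [-180.0, 0.0, -3.7]
force: [0.8, 0.7, 0.6]
grip_width: 0.0143
grasp_force: 0.0
t 14.15 rack [-0.2008 -0.0296] z 0.012 yaw 0.3 F [0.8 0.7 0.6] w 0.0143 j7 [  41.    9.  -47.  124.    9.   50. -106.]
dp [12.93  0.11 -0.  ] twist 0.3
blob 225 rack med [-0.0529  0.0895] box ctr [-0.0537  0.0889] size 0.04 0.023 ang -85.0
blob 474 rack med [-0.1301 -0.0275] box ctr [-0.1331 -0.0295] size 0.051 0.044 ang -0.5
```

```bash
python3 -m jog '[{"dp":[1.5,0.1,0],"twist":0.3,"fingers":0.17},{"dp":[2.3,0.1,0],"twist":0.3,"fingers":0.17},{"dp":[3.1,0.1,0],"twist":0.3,"fingers":0.17},{"dp":[3.9,0.1,0],"twist":0.3,"fingers":0.17},{"dp":[4.7,0.1,0],"twist":0.3,"fingers":0.17},{"dp":[5.4,0.1,0],"twist":0.3,"fingers":0.17},{"dp":[5.4,0.1,0],"twist":0.3,"fingers":0.17}]'
python3 - <<'E'
from h import *
go(-.0715,-.03,.012,0)
c=chg()
cv2.imwrite('pics/t3.png',cv2.resize(c['pixels'][130:270,140:420],None,fx=2.85,fy=2.85,interpolation=cv2.INTER_CUBIC))
E
```

```text
time_s: 15.08
tool_pos: [0.4873, 0.0059, 0.0121]
tool_rot: [-180.0, -0.0, -4.0]
force: [0.1, 0.0, 1.4]
grip_width: 0.0147
grasp_force: 0.0
t 15.07 rack [-0.1463 -0.0305] z 0.0121 yaw -0.02 F [0.1 0.  1.4] w 0.0147 j7 [  37.   17.  -45.  117.   15.   52. -110.]
dp [ 7.48 -0.05  0.01] twist -0.02
blob 227 rack med [-0.0529  0.0882] box ctr [-0.0537  0.0889] size 0.04 0.023 ang -85.0
```

View pics/t3.png

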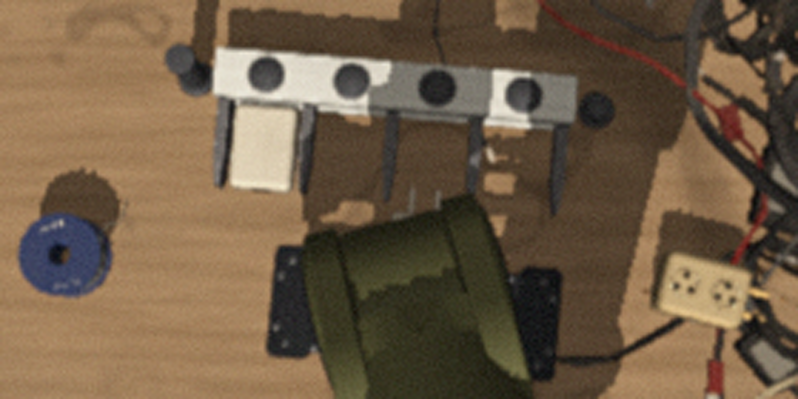

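The pins show at (410,200) and (437,200), between the bay c noses at (387,195) and (471,205). I'll keep pushing and watch the force.

```bash
python3 -m jog '[{"dp":[0.7,0,0],"twist":0,"fingers":0.17},{"dp":[1.4,0,0],"twist":0,"fingers":0.17},{"dp":[2.1,0,0],"twist":0,"fingers":0.17},{"dp":[2.8,0,0],"twist":0,"fingers":0.17},{"dp":[3.5,0,0],"twist":0,"fingers":0.17},{"dp":[3.5,0,0],"twist":0,"fingers":0.17}]'
python3 - <<'E'
from h import *
go(-.0715,-.03,.012,0)
s=env.read_camera('side');cv2.imwrite('pics/s3.png',cv2.resize(s['pixels'][130:290,200:360],None,fx=3.7,fy=3.7,interpolation=cv2.INTER_CUBIC))
E
```

```text
time_s: 15.88
tool_pos: [0.5224, 0.0035, 0.0121]
tool_rot: [-180.0, -0.0, -4.0]
force: [-0.4, -0.2, 0.4]
grip_width: 0.0148
grasp_force: 0.0
t 15.88 rack [-0.1112 -0.0305] z 0.0121 yaw -0.02 F [-0.4 -0.2  0.4] w 0.0148 j7 [  35.   21.  -44.  112.   18.   54. -111.]
dp [ 3.97 -0.05  0.01] twist -0.02
```

View pics/s3.png

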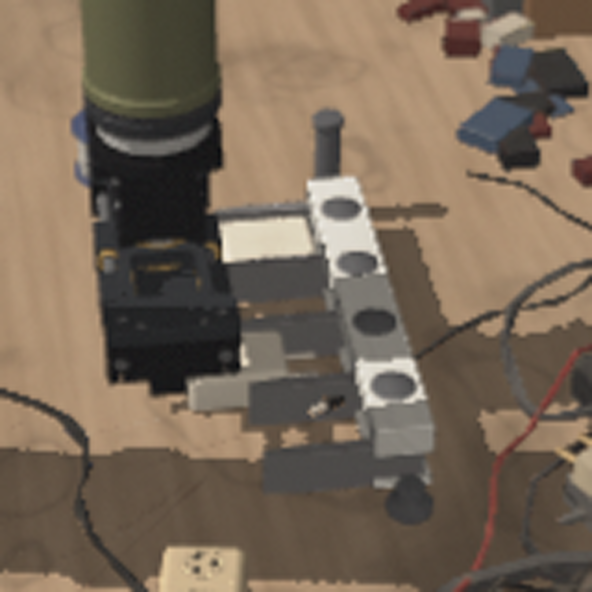

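The charger is entering bay c at (240,375) without any contact force. I'll push on until it stops.

```bash
python3 -m jog '[{"dp":[0.6,0,0],"twist":0,"fingers":0.17},{"dp":[1.2,0,0],"twist":0,"fingers":0.17},{"dp":[1.8,0,0],"twist":0,"fingers":0.17},{"dp":[2.4,0,0],"twist":0,"fingers":0.17},{"dp":[3,0,0],"twist":0,"fingers":0.17},{"dp":[3.5,0,0],"twist":0,"fingers":0.17},{"dp":[3.7,0,0],"twist":0,"fingers":0.17},{"dp":[3.7,0,0],"twist":0,"fingers":0.17}]'
python3 -m jog '[{"dp":[0.1,0,0],"twist":0,"fingers":0.17},{"dp":[0.2,0,0],"twist":0,"fingers":0.17},{"dp":[0.2,0,0],"twist":0,"fingers":0.17}]'
python3 -c "
from h import *
go(-.0715,-.03,.012,0)"
```

```text
time_s: 16.92
tool_pos: [0.5586, 0.0008, 0.012]
tool_rot: [-180.0, -0.0, -4.0]
force: [-0.7, 0.6, 0.3]
grip_width: 0.0147
grasp_force: 0.0
time_s: 17.3
tool_pos: [0.5605, 0.0006, 0.012]
tool_rot: [180.0, -0.0, -4.0]
force: [0.3, -0.5, 1.0]
grip_width: 0.0146
grasp_force: 0.1
t 17.3 rack [-0.0729 -0.0307] z 0.012 yaw -0.02 F [ 0.3 -0.5  1. ] w 0.0146 j7 [  33.   25.  -42.  107.   20.   56. -112.]
dp [ 0.14 -0.07  0.  ] twist -0.02
```

```bash
for i in 1 2 ; do python3 -m jog '[{"dp":[0.1,0,0],"twist":0,"fingers":0.17},{"dp":[0.15,0,0],"twist":0,"fingers":0.17},{"dp":[0.15,0,0],"twist":0,"fingers":0.17}]' | egrep 'pos|force:'; done
python3 -c "
from h import *
go(-.0715,-.03,.012,0)"
```

```text
tool_pos: [0.5606, 0.0006, 0.0117]
force: [-4.5, -0.0, 4.0]
grasp_force: 2.6
tool_pos: [0.5607, 0.0006, 0.0115]
force: [-8.2, -0.3, 6.0]
grasp_force: 4.3
t 18.05 rack [-0.0728 -0.0307] z 0.0115 yaw -0.0 F [-8.2 -0.3  6. ] w 0.0146 j7 [  33.   25.  -42.  107.   20.   56. -112.]
dp [ 0.13 -0.07 -0.05] twist -0.0
```

It stopped solidly within about 1 mm of where home should be. I'll back off, lift and check.

```bash
python3 -m jog '[{"dp":[-0.5,0,0],"twist":0,"fingers":0.17},{"dp":[-3,0,0],"twist":0,"fingers":0.17},{"dp":[-5,0,-2],"twist":0,"fingers":0.17},{"dp":[-6,0,-8],"twist":0,"fingers":0.17},{"dp":[-6,6,-14],"twist":0,"fingers":0.17},{"dp":[-6,12,-18],"twist":0,"fingers":0.17},{"dp":[-6,18,-18],"twist":0,"fingers":0.17},{"dp":[-6,24,-18],"twist":0,"fingers":0.17}]'
python3 -m jog '[{"dp":[0,4,0],"twist":0,"fingers":0.17},{"dp":[0,8,0],"twist":0,"fingers":0.17},{"dp":[0,10,0],"twist":0,"fingers":0.17},{"dp":[0,10,0],"twist":0,"fingers":0.17}]'
python3 - <<'E'
from h import *
c=env.read_camera('top');P=cloud(c);g=c['pixels'].max(2)
for b,s,ce in blobs((g>75)&(P[...,2]>.02)&(P[...,2]<.034)&(abs(P[...,0]-.59)<.06)&(abs(P[...,1]-.04)<.1),200):
    cn=max(cv2.findContours(b.astype(np.uint8),0,2)[0],key=len)
    q=cast(c,cv2.boxPoints(cv2.minAreaRect(cn)),np.full(4,.028));q=np.array([r(k) for k in q])
    print(s,q.round(4).tolist())
cv2.imwrite('pics/t4.png',cv2.resize(c['pixels'][130:270,140:420],None,fx=2.85,fy=2.85,interpolation=cv2.INTER_CUBIC))
E
```

```text
time_s: 19.05
tool_pos: [0.4897, -0.2153, 0.1929]
tool_rot: [179.8, -0.3, -4.0]
force: [0.4, -0.6, 0.3]
grip_width: 0.015
grasp_force: 0.0
time_s: 19.55
tool_pos: [0.4813, -0.3134, 0.1904]
tool_rot: [-180.0, -0.0, -4.1]
force: [-0.7, 0.0, -0.4]
grip_width: 0.0149
grasp_force: 0.0
[223 166  21  31 598] [[-0.0669, 0.1075], [-0.0042, 0.1137], [-0.0006, 0.072], [-0.0632, 0.066]]
[274 169  36  34 906] [[-0.0637, 0.0048], [0.0012, 0.0042], [0.0002, -0.067], [-0.0646, -0.0661]]
```

View pics/t4.png

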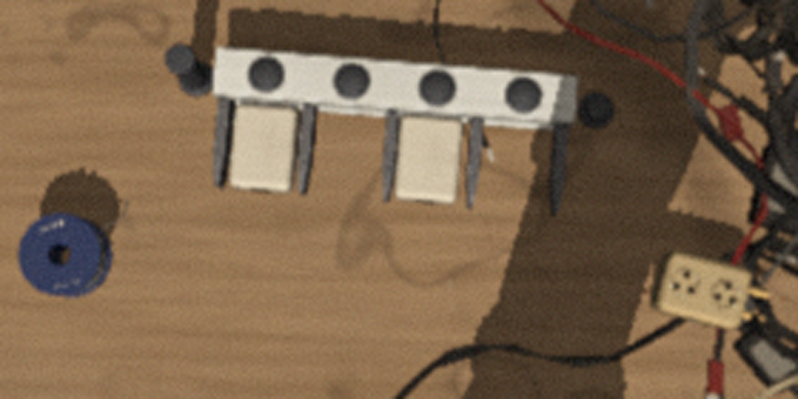

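Both chargers are in their bays: a at (263,147), c at (428,158). All the studs are up, and the reel and adaptor haven't moved. One numeric check that it is fully home.

Run:
```python
from h import *
c=env.read_camera('top');px=c['pixels'].astype(int);g=px.max(2);sat=g-px.min(2)
v,u=np.mgrid[130:230,200:350];uv=np.c_[u.ravel(),v.ravel()]
q=np.array([r(k) for k in cast(c,uv,np.full(len(uv),.028))]);G=g[130:230,200:350].ravel();S=sat[130:230,200:350].ravel()
for y in(.093,-.031):
    m=(abs(q[:,1]-y)<.012)&(q[:,0]>-.08)&(q[:,0]<.006)
    print(y,[(round(x*1000),int(G[m&(abs(q[:,0]-x)<.001)].mean()),int(S[m&(abs(q[:,0]-x)<.001)].mean())) for x in np.r_[np.arange(-.072,-.052,.002),np.arange(-.006,.006,.002)]])
go(0,0,.2,0)
```

```text
0.093 [(-72, 154, 67), (-70, 152, 67), (-68, 133, 57), (-66, 141, 41), (-64, 198, 40), (-62, 224, 43), (-60, 219, 41), (-58, 210, 41), (-56, 208, 41), (-54, 208, 39), (-6, 173, 37), (-4, 126, 26), (-2, 115, 17), (0, 150, 17), (2, 195, 19), (4, 211, 21)]
-0.031 [(-72, 145, 64), (-70, 150, 67), (-68, 153, 69), (-66, 141, 62), (-64, 139, 43), (-62, 186, 39), (-60, 223, 42), (-58, 221, 42), (-56, 212, 41), (-54, 208, 40), (-6, 207, 41), (-4, 179, 37), (-2, 135, 28), (0, 131, 18), (2, 168, 20), (4, 201, 18)]
t 19.65 rack [-0.1294 -0.3465] z 0.1907 yaw 0.11 F [ 0.1 -0.2  0.5] w 0.0147 j7 [ 61.  13. -35.  96.   8.  74. -70.]
dp [ 13.   -34.62  -0.93] twist 0.11
```

The rear edge is at -62 mm, which is home for the 62 mm block, and the arm is clear.

```bash
python3 -c "
from cell import env
print(env.sign_off())"
```

```text
the job is handed in; nothing more can be done
None
```

I pressed studs a, b and c in order from the post end without touching d, then pushed the loose charger fully home in bay c, and handed the job in at about 20 s with the arm clear of everything.

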